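# Seat the tone buzzers by size on the test desk

## Robot

A 6-joint arm with a two-finger parallel gripper is mounted at the origin on the work surface. World frame = base frame: x ahead of the robot, y to its left, z up, the work surface at z = 0. Lengths are in m, angles in rad, forces in N, time in s.
With the tool pointing down it reaches from about 0.3 to 0.775 m from the base axis. Payload 14.6 kg.
Tool frame: the origin (TCP) lies at the very end of the fingers, on their centre line; the grasp point (between the pads) lies arm.hold_point_z behind it (arm.hold_point_z is the distance from the TCP to the grasp point, in m); z points along the fingers, y is the direction in which the jaws open and shut (so a half turn about z gives the same grasp; the last joint's range is limited). The gripper opens to 85 mm and grips with 20 to 120 N. Pads are 22 mm wide; open, the fingers measure 114 mm over their backs; the gripper's body (76 mm by 85 mm) begins 54 mm behind the grasp point. The pads swing forward as they close: fully open they stand 13 mm farther back than shut.
Start: joints at [1.228, 0.3, 1.521, -0, 1.321, -0.067], TCP at [0.15, 0.529, 0.231] pointing down, gripper open.
Joint ranges: [-3.03, 3.03], [-0.79, 2.21], [0.23, 2.52], [-1.04, 4.18], [0, 3.07], [-2.55, 2.55]. Speed limits (rad/s): [2.22, 2.22, 2.57, 3.14, 3.14, 3.14].

## Interface

Orientations are given as a rotation vector (axis times angle).
In Python, from cell import arm, planner, sensors, vision, close_job gives the robot as it stands. Calls block until the motion is done:
- arm.goto(position, orientation): joint-space move of the TCP to a pose.
- arm.servo_line(position, ori=None, speed=0.15, threshold=None): straight line of the TCP; ori=None keeps the orientation; speed is the mean speed in m/s. With threshold (N) it stops when the force on the tool has changed by that much, and returns True; else False.
- arm.movej(angles): joint-space move.
- arm.ungrasp() and arm.grab(): open the fingers fully, or close them until they stop; the grip force is fixed at half the most.
- arm.sleep(seconds).
- planner.solve_ik(position, orientation): joint angles nearest the present ones, or None.
- sensors.read_state(): the state.
- vision.grab_frame(name): name is "side" or "top" or "wrist"; returns a dict with "frame" (480x640x3 uint8, red, green, blue), "fx", "fy", "cx", "cy" (pixels), "origin" and "attitude" of the camera in the world; the wrist camera has in their place "hand_eye" (4x4, takes a point from camera to tool coordinates, whose origin is the TCP and whose axes are the flange's). Camera axes: x right, y down, z forward; pixel columns grow to the right and rows downward; lengths in m; the calibration is good to about 2 mm. A picture is of the moment at which its call begins: read the wrist's pose just before it. There is no depth.
A pose or a line that the arm cannot do raises arm.Unreachable and nothing moves.
- close_job(): hands the job in, once; it reports no verdict.
The state is a dict: "time": time; "joints": joint angles; "dq": joint speeds; "joint_efforts": joint torques, N m; "eef_pos": TCP position; "tcp_rot": TCP orientation; "force": force on the tool from outside, world axes, zero at the start; "wrist_torque": the same for the moment, N m; "grip_width": opening from 0.0 (shut) to 1.0 (fully open).
Only numpy, scipy, OpenCV 4.12 (cv2) and the standard library are available. Lean on these libraries where they do the work, as an engineer would, in place of code of your own. Each camera call takes 0.05 s, during which the arm holds its last target.

## Task

Get the test desk ready for the tone check: set the four round brass tone buzzers upright in the four iron ring seats, the smallest buzzer in the smallest ring and so on up to the largest buzzer in the largest ring. Do them one after another in that order, from smallest to largest, and leave the two amber indicator jewels where they are.

Things in the scene. Friction and masses are not known exactly. Their poses are not given: they have to be found in the camera images.
- buzzer_26_center (a point): the smallest of four loose round brass tone buzzers: a plain upright drum 26 mm in diameter and 46 mm tall with an 8 mm black foot and a dark ring pattern on its flat top; the point is its centre, 23 mm above its underside; z is its axis (up). All four have the same height.
- buzzer_38_center (a point): the second smallest of four loose round brass tone buzzers: a plain upright drum 38 mm in diameter and 46 mm tall with an 8 mm black foot and a dark ring pattern on its flat top; the point is its centre, 23 mm above its underside; z is its axis (up). All four have the same height.
- buzzer_50_center (a point): the second largest of four loose round brass tone buzzers: a plain upright drum 50 mm in diameter and 46 mm tall with an 8 mm black foot and a dark ring pattern on its flat top; the point is its centre, 23 mm above its underside; z is its axis (up). All four have the same height.
- buzzer_62_center (a point): the largest of four loose round brass tone buzzers: a plain upright drum 62 mm in diameter and 46 mm tall with an 8 mm black foot and a dark ring pattern on its flat top; the point is its centre, 23 mm above its underside; z is its axis (up). All four have the same height.
- seat_26: the smallest of four low grey cast-iron ring seats fixed to the ledge: inside diameter 42 mm (16 mm more than its own buzzer), outside 54 mm, rim 10 mm above the ledge, cork floor inside 4 mm above the ledge, two small screw ears; origin at the centre of its underside, on the ledge; z up
- seat_38: the second smallest of four low grey cast-iron ring seats fixed to the ledge: inside diameter 54 mm (16 mm more than its own buzzer), outside 66 mm, rim 10 mm above the ledge, cork floor inside 4 mm above the ledge, two small screw ears; origin at the centre of its underside, on the ledge; z up
- seat_50: the second largest of four low grey cast-iron ring seats fixed to the ledge: inside diameter 66 mm (16 mm more than its own buzzer), outside 78 mm, rim 10 mm above the ledge, cork floor inside 4 mm above the ledge, two small screw ears; origin at the centre of its underside, on the ledge; z up
- seat_62: the largest of four low grey cast-iron ring seats fixed to the ledge: inside diameter 78 mm (16 mm more than its own buzzer), outside 90 mm, rim 10 mm above the ledge, cork floor inside 4 mm above the ledge, two small screw ears; origin at the centre of its underside, on the ledge; z up
- jewel_a_center (a point): amber glass indicator jewel in a steel bezel, a loose low dome 28 mm in diameter and 16 mm tall, not to be disturbed; the point is its centre, 8 mm above the ledge
- jewel_b_center (a point): amber glass indicator jewel in a steel bezel, a loose low dome 28 mm in diameter and 16 mm tall, not to be disturbed; the point is its centre, 8 mm above the ledge
Things that resemble listed ones, but are neither listed nor needed, are in the scene too. Leave any purple or red look-alike of the part that bears buzzer_62_center alone. What is shaped like the seat_62 but red is not meant.

How it is judged:
By the outcome, as a careful person would: the job done as asked, in the order asked, and still so for the second after the job is handed in, with the robot touching nothing.
It also fails if it takes over 112 s, if anything falls off the work surface, if the arm or the gripper's body presses on something with over 40 N, if the wrist force passes 120 N, or if a joint passes its speed limit or range.

## Working session

There is one attempt and no reset: what is moved stays moved. The work goes in short steps, each a Python script; the robot and the scene stay as the last script left them, time stands still between calls to the robot, and variables do not carry over. Pictures are saved under pics/ and viewed, and the job is handed in when it is done.

```bash
ls; mkdir -p pics; python3 - <<'E'
from cell import arm, planner, sensors, vision
import cv2, numpy as np
np.set_printoptions(precision=4,suppress=True)
for n in ["side","top","wrist"]:
    f=vision.grab_frame(n); cv2.imwrite(f"pics/{n}0.png",f["frame"][:,:,::-1])
    print(n,{k:v for k,v in f.items() if k!="frame"})
print(sensors.read_state(), arm.hold_point_z)
E
```

```text
pics
side {'fx': 563.3806939434751, 'fy': 563.3806939434751, 'cx': 319.15759821354425, 'cy': 233.16873472147668, 'origin': array([0.3465, 0.7852, 0.6504]), 'attitude': array([-0.1724,  2.7127, -1.4296])}
top {'fx': 463.28668733605525, 'fy': 463.28668733605525, 'cx': 325.25030821575734, 'cy': 243.0553423116117, 'origin': array([ 0.3869, -0.0481,  0.9038]), 'attitude': array([-2.2009,  2.1551, -0.1347])}
wrist {'fx': 394.27576685192696, 'fy': 394.27576685192696, 'cx': 313.74646200050177, 'cy': 239.70146372734115, 'hand_eye': array([[-0.0007, -0.9521, -0.3057,  0.0772],
       [ 1.    , -0.0005, -0.0007,  0.0014],
       [ 0.0005, -0.3057,  0.9521, -0.1433],
       [ 0.    ,  0.    ,  0.    ,  1.    ]])}
{'time': 0.15, 'joints': array([ 1.2284,  0.3003,  1.5214, -0.    ,  1.3207, -0.0666]), 'dq': array([ 0.0014, -0.0018, -0.0015,  0.0017,  0.0014, -0.001 ]), 'joint_efforts': array([ -0.0021, -54.367 , -36.1882,  -0.0002,   0.0032,   0.    ]), 'eef_pos': array([0.1497, 0.529 , 0.2309]), 'tcp_rot': array([-0.4318, -3.1116,  0.0014]), 'force': array([ 0.171 ,  0.9771, -0.0664]), 'wrist_torque': array([ 0.0133,  0.0078, -0.0136]), 'grip_width': 1.0002135056114119} 0.0187
```

View pics/top0.png

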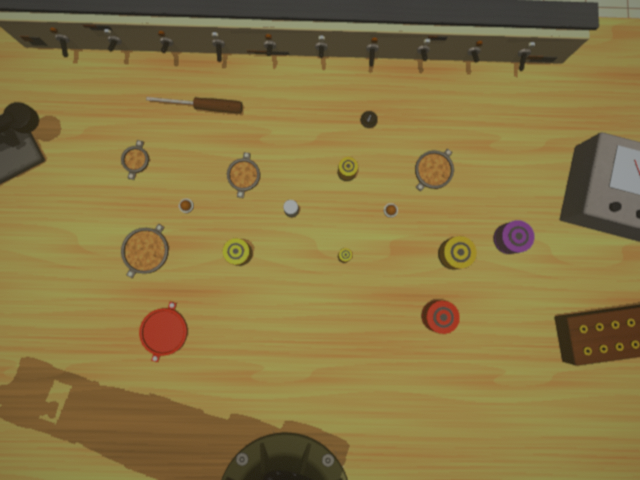

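View pics/side0.png

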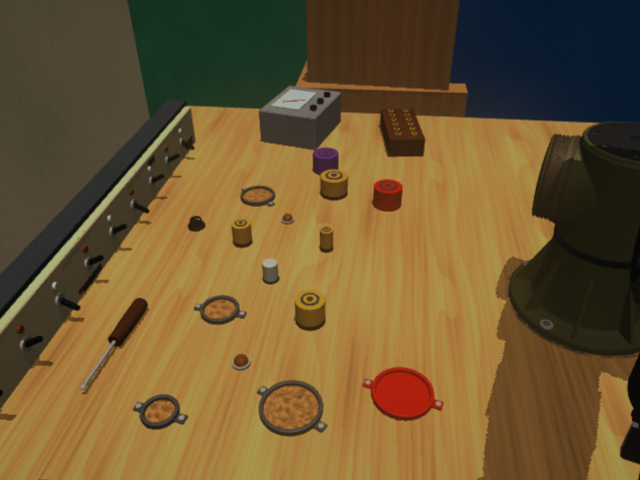

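View pics/wrist0.png

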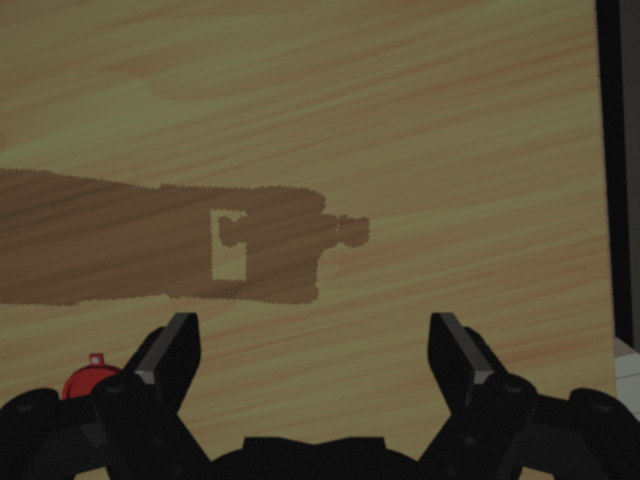

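```bash
cat > h.py <<'E'
import numpy as np, cv2
from scipy.spatial.transform import Rotation as R
from cell import arm, planner, sensors, vision
np.set_printoptions(precision=4,suppress=True)
def ray(f,uv):
    d=np.array([(uv[0]-f["cx"])/f["fx"],(uv[1]-f["cy"])/f["fy"],1.])
    return f["origin"],R.from_rotvec(f["attitude"]).apply(d)
def atz(f,uv,z):
    o,d=ray(f,uv); return o+d*(z-o[2])/d[2]
def proj(f,p):
    c=R.from_rotvec(f["attitude"]).inv().apply(np.asarray(p)-f["origin"])
    return np.array([f["cx"]+f["fx"]*c[0]/c[2],f["cy"]+f["fy"]*c[1]/c[2]])
def crop(f,name,x0,y0,w,h,s):
    im=f["frame"][y0:y0+h,x0:x0+w,::-1]
    im=cv2.resize(im,None,fx=s,fy=s,interpolation=cv2.INTER_CUBIC)
    im=cv2.convertScaleAbs(im,alpha=1.5)
    cv2.imwrite(f"pics/{name}.png",im)
E
python3 - <<'E'
from h import *
f=vision.grab_frame("top")
im=f["frame"]
A=im[100:300,100:300]; 
crop(f,"tA",105,130,200,150,4)
crop(f,"tB",325,130,200,150,4)
E
```

```text
(no output)
```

View pics/tA.png

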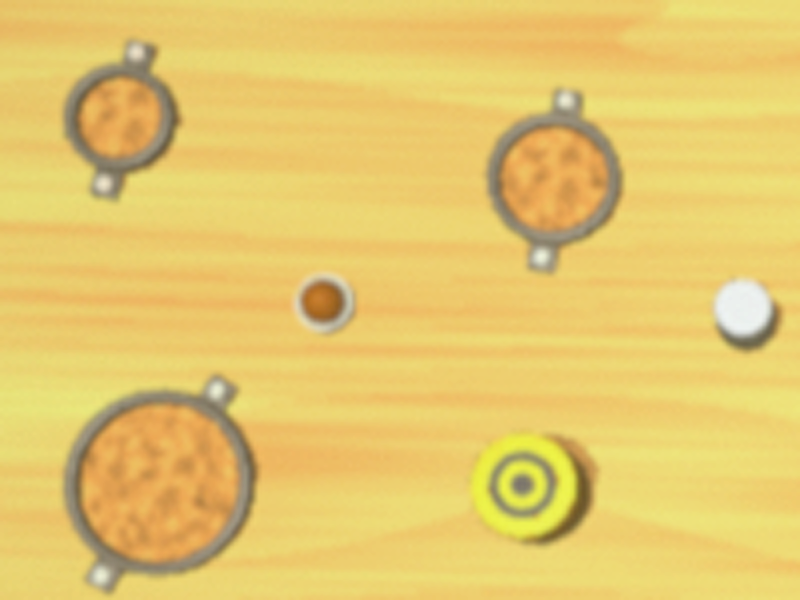

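View pics/tB.png

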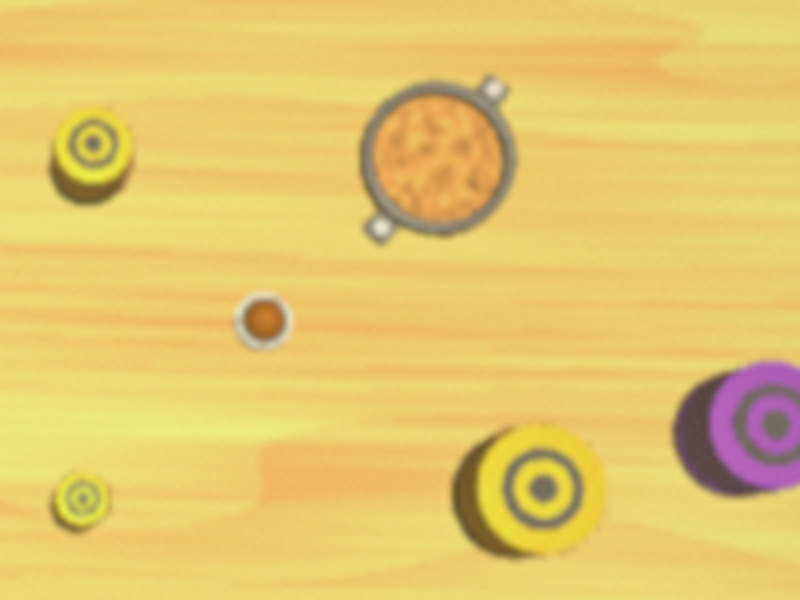

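```bash
cat > pos.py <<'E'
from h import *
def t(c,x0): return ((c[0]+.5)/4-.5+x0,(c[1]+.5)/4-.5+130)
top={'s26':(t((121,117),105),.010),'s38':(t((555,178),105),.010),'s62':(t((160,482),105),.010),'s50':(t((438,158),325),.010),
'b50':(t((523,486),105),.046),'b38':(t((93,143),325),.046),'b26':(t((83,498),325),.046),'b62':(t((543,488),325),.046),
'ja':(t((324,302),105),.008),'jb':(t((264,321),325),.008),'white':(t((744,308),105),.03),'purple':(t((775,426),325),.046)}
E
python3 - <<'E'
from pos import *
f=vision.grab_frame("top");s=vision.grab_frame("side")
im=s["frame"].copy()
for k,(uv,z) in top.items():
    p=atz(f,uv,z); u=proj(s,p); print(k,p,np.hypot(p[0],p[1]),u)
im=cv2.resize(im,None,fx=2,fy=2,interpolation=cv2.INTER_CUBIC);im=cv2.convertScaleAbs(im,alpha=1.5)
for k,(uv,z) in top.items():
    u=proj(s,atz(f,uv,z)); cv2.drawMarker(im,(int(round(u[0]*2+.5)),int(round(u[1]*2+.5))),(0,255,255),cv2.MARKER_CROSS,8,1)
cv2.imwrite("pics/sA.png",im[280:880,200:1000,::-1])
# diameters: px per m at z
for k,d in [('b26',15/1),('b62',32)]: pass
E
```

```text
s26 [0.637  0.3108 0.01  ] 0.7088064507094735 [161.4505 408.1637]
s38 [0.6119 0.0979 0.01  ] 0.6196966000411668 [221.0243 307.203 ]
s62 [0.4582 0.2812 0.01  ] 0.5375735027590632 [292.0153 403.9096]
s50 [ 0.6316 -0.2784  0.01  ] 0.6902402281515073 [258.4995 194.3505]
b50 [0.4571 0.1013 0.046 ] 0.46814965732086866 [310.8625 299.6691]
b38 [ 0.6248 -0.1047  0.046 ] 0.6335148326443328 [241.0632 223.4915]
b26 [ 0.4559 -0.1026  0.046 ] 0.46730071508560495 [326.7673 229.7731]
b62 [ 0.4652 -0.3178  0.046 ] 0.5634159227332485 [334.2621 175.8491]
ja [0.5479 0.208  0.008 ] 0.5860875771700983 [242.16  359.919]
jb [ 0.5481 -0.1927  0.008 ] 0.5809420900462691 [288.4811 218.0622]
white [0.5459 0.0024 0.03  ] 0.5458595163495719 [270.0679 266.3338]
purple [ 0.4969 -0.4279  0.046 ] 0.65577065181059 [326.1734 153.1692]
```

View pics/sA.png

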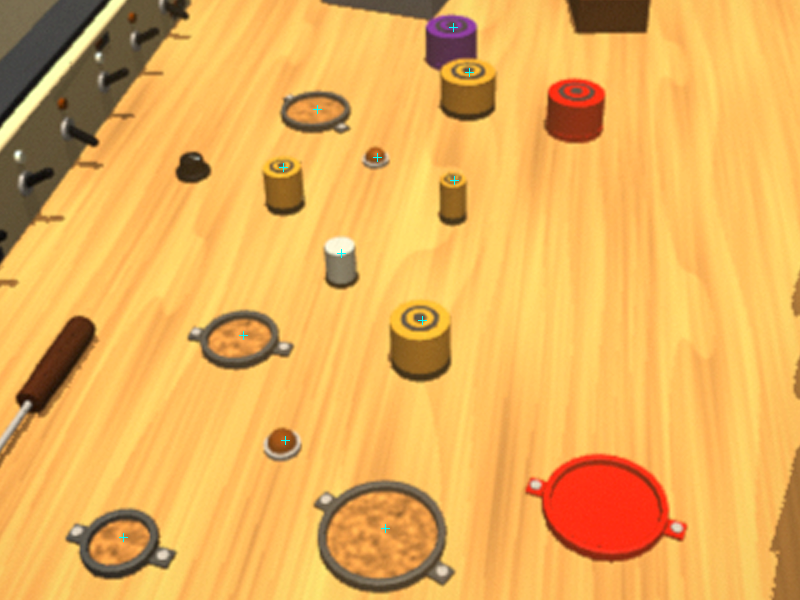

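Could be mistaken for buzzer_26 (top view): the buzzers at (348,165), (235,251) and (460,251), plus the white cylinder at (291,207), the black knob at (369,119), purple at (518,236) and red at (442,316). The smallest brass drum with a ring top is at (345.4,254). Crop tB shows it is clearly the smallest, next to buzzer_38 at (348,165) and buzzer_62 at (460,251). seat_26 is the smallest grey ring, at (135,159). The red ring at (163,331) isn't meant. Next I'll hover over buzzer_26 and compare with the wrist camera.

```bash
cat >> h.py <<'E'
def down(p,dy=0.0):
    # jaws radial (j6=0) plus dy
    a=np.arctan2(p[1],p[0])+dy
    y=np.array([np.cos(a),np.sin(a),0]); z=np.array([0,0,-1.]); x=np.cross(y,z)
    return R.from_matrix(np.column_stack([x,y,z])).as_rotvec()
def wframe():
    st=sensors.read_state(); f=vision.grab_frame("wrist")
    Rt=R.from_rotvec(st["tcp_rot"]).as_matrix(); H=f["hand_eye"]
    f["origin"]=st["eef_pos"]+Rt@H[:3,3]; f["attitude"]=R.from_matrix(Rt@H[:3,:3]).as_rotvec()
    return f
E
python3 - <<'E'
from pos import *
p=[.456,-.1026,.17]
print(planner.solve_ik(p,down(p)), down(p))
arm.goto(p,down(p))
st=sensors.read_state();print(st["time"],st["joints"],st["eef_pos"])
w=wframe(); np.save("pics/w1.npy",np.r_[w["origin"],w["attitude"]])
print(proj(w,[.4559,-.1026,.046]))
cv2.imwrite("pics/w1.png",cv2.convertScaleAbs(w["frame"][:,:,::-1],alpha=1.5))
E
```

```text
[-0.2997  0.1807  1.82    0.      1.1409 -0.0784] [2.4532 1.9625 0.    ]
2.8 [-0.2986  0.1807  1.8199  0.      1.1409 -0.0784] [ 0.4562 -0.1021  0.17  ]
[311.8741 231.9093]
```

View pics/w1.png

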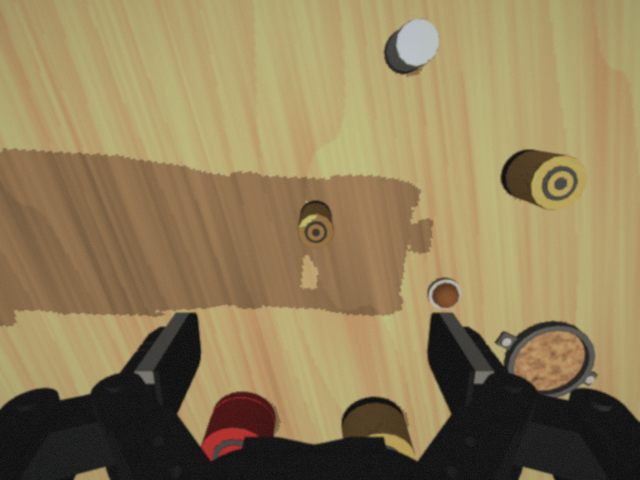

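Wrist view: buzzer_26's top is at (316,232), against a prediction of (312,232), so the cameras differ by about 2.7 mm. Red and purple aren't under the jaws. I'll compare all three cameras for the residual.

```bash
python3 - <<'E'
from pos import *
f=vision.grab_frame("top");s=vision.grab_frame("side");w=vision.grab_frame("wrist")
v=np.load("pics/w1.npy");w["origin"]=v[:3];w["attitude"]=v[3:]
S=lambda x,y:((x+200+.5)/2-.5,(y+280+.5)/2-.5)
sd={'s26':S(119,542),'s38':S(240,338),'s62':S(382,534),'s50':S(316,111),'b50':S(420,318),'b38':S(283,166),'b26':S(453,179),'b62':S(468,72),'ja':S(282,443),'jb':S(375.5,157)}
wd={'b26':(316,232),'b38':(559,183),'s50':(550,361),'jb':(445,293)}
for k,(uv,z) in top.items():
    p=atz(f,uv,z); 
    print(k,p[:2],'side',(atz(s,sd[k],z)-p)[:2] if k in sd else '','wrist',(atz(w,wd[k],z)-p)[:2] if k in wd else '')
E
```

```text
s26 [0.637  0.3108] side [0.0015 0.0046] wrist 
s38 [0.6119 0.0979] side [0.0011 0.004 ] wrist 
s62 [0.4582 0.2812] side [0.0009 0.005 ] wrist 
s50 [ 0.6316 -0.2784] side [0.0008 0.0041] wrist [0.0035 0.0006]
b50 [0.4571 0.1013] side [ 0.0021 -0.002 ] wrist 
b38 [ 0.6248 -0.1047] side [ 0.0003 -0.0026] wrist [ 0.0029 -0.0008]
b26 [ 0.4559 -0.1026] side [ 0.0012 -0.0017] wrist [ 0.0028 -0.0007]
b62 [ 0.4652 -0.3178] side [ 0.0012 -0.0003] wrist 
ja [0.5479 0.208 ] side [0.0015 0.0029] wrist 
jb [ 0.5481 -0.1927] side [0.0019 0.001 ] wrist [0.0037 0.0013]
white [0.5459 0.0024] side  wrist 
purple [ 0.4969 -0.4279] side  wrist
```

```bash
cat >> h.py <<'E'
POS={'b26':(.4574,-.1031),'b38':(.6261,-.1057),'b50':(.4586,.1008),'b62':(.4666,-.318),
's26':(.6390,.3122),'s38':(.6134,.0994),'s50':(.6334,-.2770),'s62':(.4598,.2828)}
OFF={'26':.014,'38':.013,'50':.011,'62':.009}
def P(xy,z): return np.array([xy[0],xy[1],z])
def pick(n,zh=.13):
    xy=POS['b'+n]; o=down(xy)
    arm.goto(P(xy,zh),o)
    hit=arm.servo_line(P(xy,OFF[n]),speed=.12,threshold=15)
    st=sensors.read_state(); print('down',hit,st["eef_pos"],st["force"])
    if hit: return False
    arm.grab()
    g=sensors.read_state()["grip_width"]
    arm.servo_line(P(xy,zh),speed=.2)
    st=sensors.read_state(); print('held',g,st["grip_width"],st["eef_pos"],st["force"],st["time"])
    return True
def over(n,z=.10):
    xy=POS['s'+n]; arm.goto(P(xy,z),down(xy))
def place(n,xy=None):
    xy=POS['s'+n] if xy is None else xy
    zc=OFF[n]+.012
    h1=arm.servo_line(P(xy,zc),speed=.15,threshold=15)
    h2=arm.servo_line(P(xy,OFF[n]+.0025),speed=.025,threshold=6)
    st=sensors.read_state(); print('place',h1,h2,st["eef_pos"],st["force"],st["time"])
    return h1,h2
def release(n):
    xy=sensors.read_state()["eef_pos"][:2]
    arm.ungrasp(); arm.servo_line(P(xy,.13),speed=.2)
    print('t',sensors.read_state()["time"])
E
python3 - <<'E'
from h import *
if pick('26'):
    over('26',.06)
    st=sensors.read_state();print(st["eef_pos"],st["time"])
    s=vision.grab_frame("side"); crop(s,"s2",80,320,160,120,5)
    w=wframe(); cv2.imwrite("pics/w2.png",cv2.convertScaleAbs(w["frame"][:,:,::-1],alpha=1.5))
E
```

```text
down False [ 0.4578 -0.1032  0.0147] [ 0.6728  0.4584 -0.2077]
held 0.28909263028517496 0.28295235350072384 [ 0.4569 -0.1029  0.1289] [-0.3198  0.3876 -1.3312] 5.7167
[0.6395 0.311  0.0605] 7.3917
```

View pics/s2.png

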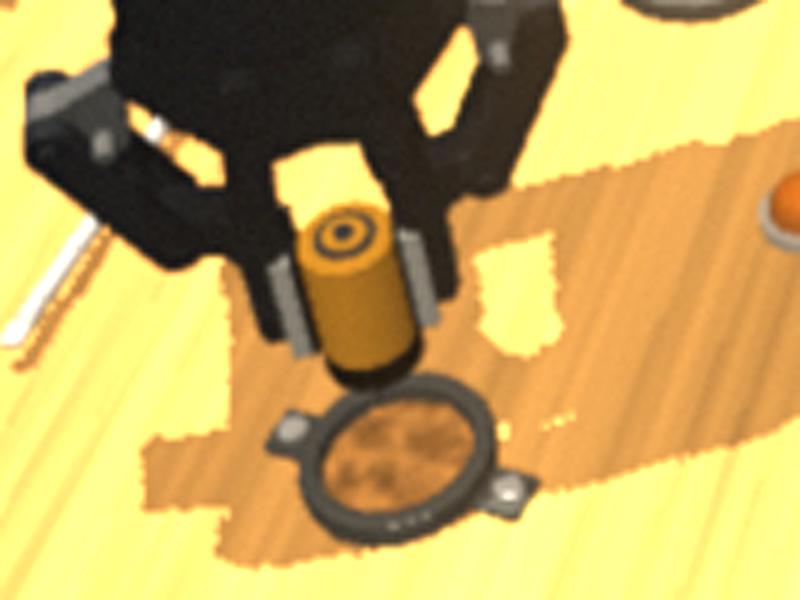

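View pics/w2.png

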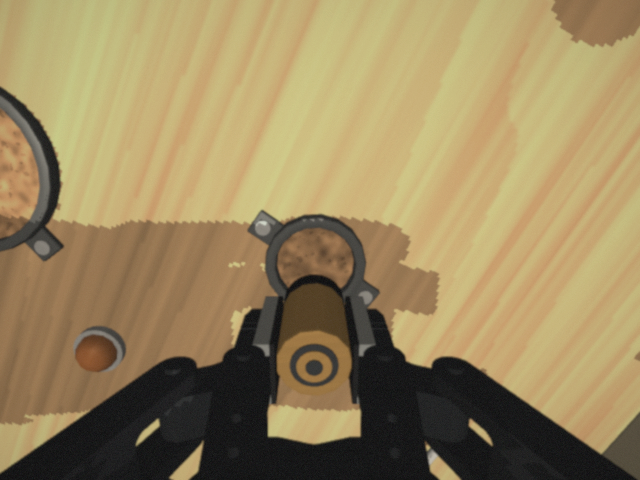

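```bash
python3 - <<'E'
from h import *
s=vision.grab_frame("side");w=wframe()
T=sensors.read_state()["eef_pos"]
a=np.arctan2(T[1],T[0]);er=np.array([np.cos(a),np.sin(a)]);et=np.array([-er[1],er[0]])
def rel(p): d=(p-T)[:2]; return np.array([d@er,d@et])
print('side bz',rel(atz(s,(148.3,366.1),.0918)),'ring',rel(atz(s,(159.1,411.9),.010)))
print('wrist bz',rel(atz(w,(314,367),.0918)),'ring',rel(atz(w,(316.5,263),.010)), proj(w,P(POS['s26'],.01)))
# radial/tangential check of ring extents
for u in [(267,262),(366,262),(316,215)]: print(u,rel(atz(w,u,.010)))
E
```

```text
side bz [ 0.0007 -0.003 ] ring [0.0013 0.006 ]
wrist bz [ 0.0017 -0.0021] ring [0.0031 0.0032] [310.6254 266.9869]
(267, 262) [-0.0229  0.0038]
(366, 262) [0.0292 0.0037]
(316, 215) [0.0028 0.0292]
```

```bash
python3 - <<'E'
from h import *
T=sensors.read_state()["eef_pos"];print(T)
a=np.arctan2(T[1],T[0]);er=np.array([np.cos(a),np.sin(a)]);et=np.array([-er[1],er[0]])
xy=np.array([.6395,.3110])+.001*er+.0045*et
print(xy)
arm.servo_line(P(xy,.028),speed=.1,threshold=12)
st=sensors.read_state();print(st["eef_pos"],st["force"],st["time"])
s=vision.grab_frame("side"); crop(s,"s3",110,350,100,75,8)
w=wframe(); crop(w,"w3",220,200,200,150,4)
E
```

```text
[0.6394 0.3113 0.0605]
[0.6384 0.3155]
[0.6381 0.3154 0.0271] [-0.5235 -0.8301 -0.3422] 8.0667
```

View pics/s3.png

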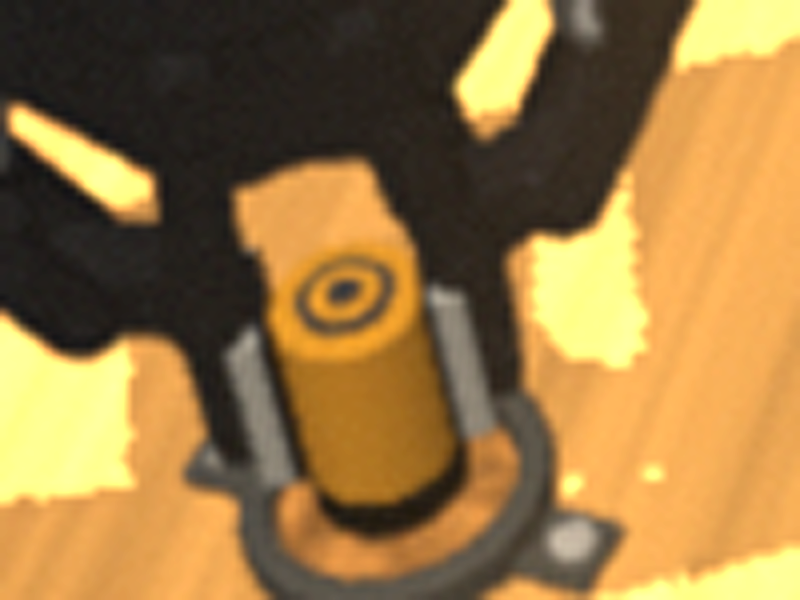

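View pics/w3.png

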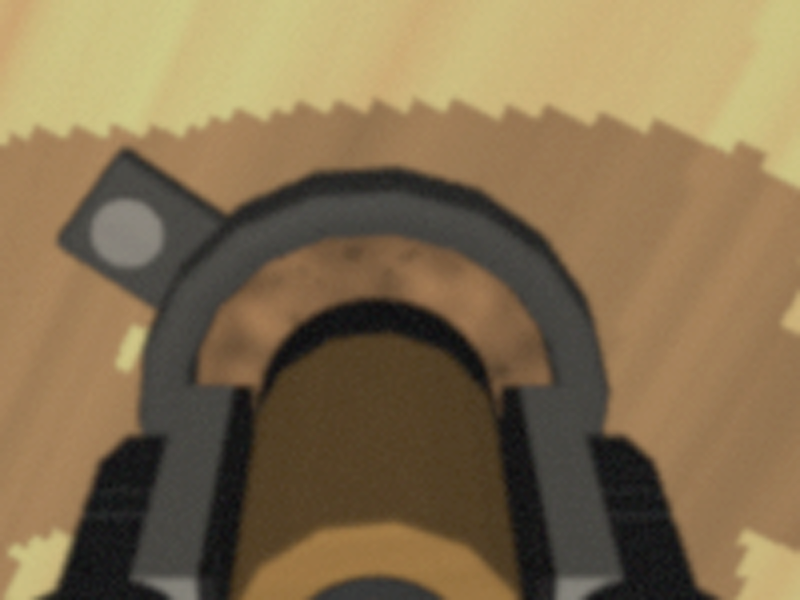

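Wrist view: at rim height the buzzer is centred radially to 0.5 mm. The front gap is about 6 mm of the nominal 8, so I'll shift it about 2 mm back and lower.

```bash
python3 - <<'E'
from h import *
T=sensors.read_state()["eef_pos"]
a=np.arctan2(T[1],T[0]);er=np.array([np.cos(a),np.sin(a)]);et=np.array([-er[1],er[0]])
xy=np.array([.6384,.3155])-.0018*et-.0004*er
arm.servo_line(P(xy,.027),speed=.05)
print(place('26',xy))
release('26')
f=vision.grab_frame("top"); crop(f,"t4",105,130,80,60,8)
w=wframe(); cv2.imwrite("pics/w4.png",cv2.convertScaleAbs(w["frame"][:,:,::-1],alpha=1.5))
E
```

```text
place False True [0.639  0.3138 0.0184] [-1.2477 -0.6265  5.608 ] 9.025
(False, True)
t 10.35
```

View pics/w4.png

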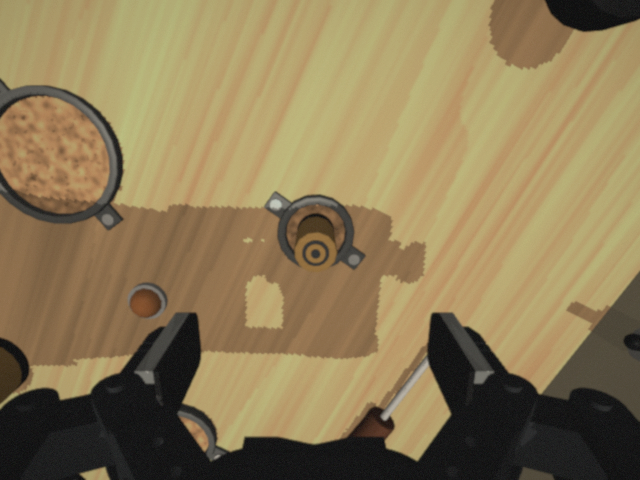

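View pics/t4.png

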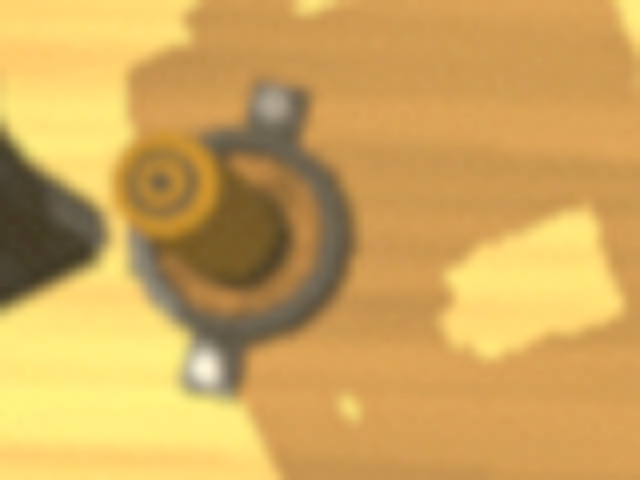

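buzzer_26 stands upright and centred in seat_26 (top crop: foot at about (240,240), ring at about (243,235)). Next is buzzer_38, done the same way.

```bash
cat >> h.py <<'E'
def approach(n,tag,d=(0,.0016)):
    if not pick(n): return
    over(n,.07)
    xy=np.array(POS['s'+n])+d
    h=arm.servo_line(P(xy,OFF[n]+.013),speed=.12,threshold=12)
    st=sensors.read_state();print(h,st["eef_pos"],st["force"],st["time"])
    w=wframe(); crop(w,tag,190,170,260,195,3)
E
python3 - <<'E'
from h import *
approach('38','w5')
E
```

```text
down False [ 0.6266 -0.1058  0.0139] [ 0.4524 -0.1662 -0.0079]
held 0.42659851409001043 0.4304099933293464 [ 0.6255 -0.1056  0.1285] [ 0.6999  0.8045 -2.0677] 14.3667
False [0.6137 0.1004 0.0263] [ 1.039   1.1126 -0.1834] 15.75
```

View pics/w5.png

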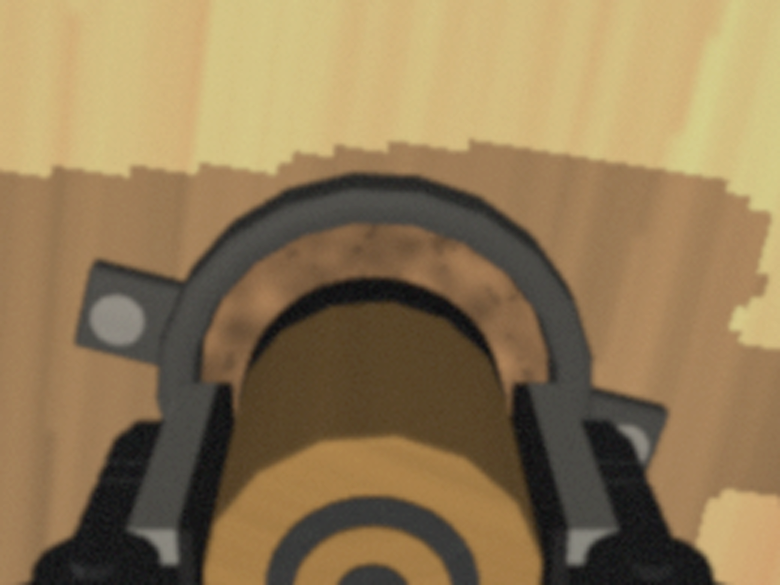

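Front gap is about 7.3 mm after height correction and sideways it is within 0.4 mm, so it's good. I'll nudge it −0.7 mm and place.

```bash
cat >> h.py <<'E'
def finish(n,tag,dt,dr,d=(0,.0016)):
    xy=np.array(POS['s'+n])+d
    a=np.arctan2(xy[1],xy[0]);er=np.array([np.cos(a),np.sin(a)]);et=np.array([-er[1],er[0]])
    xy=xy+dt*et+dr*er
    arm.servo_line(P(xy,OFF[n]+.0125),speed=.05)
    h1,h2=place(n,xy)
    release(n)
    w=wframe(); crop(w,tag,190,120,260,195,3)
E
python3 - <<'E'
from h import *
finish('38','w6',-.0007,.0002)
approach('50','w7')
E
```

```text
place False True [0.6139 0.1004 0.0175] [-0.7238  0.3968  6.5089] 16.6583
t 17.9167
down False [0.459  0.1008 0.0115] [-0.7236  0.2473  0.6512]
held 0.5674404824720473 0.5663918217165815 [0.4581 0.1007 0.1289] [-0.8844  0.3953 -2.1711] 20.9667
False [ 0.6337 -0.2752  0.0244] [ 0.8986 -0.2659 -2.0407] 23.05
```

View pics/w6.png

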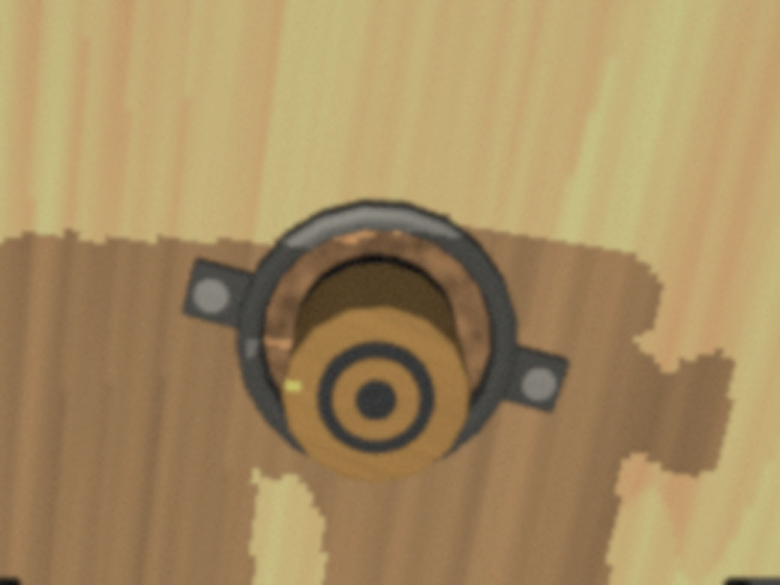

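View pics/w7.png

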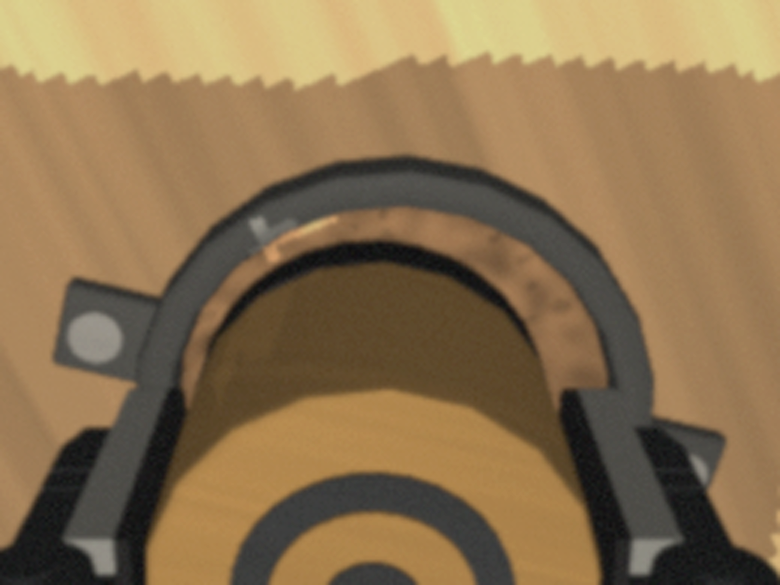

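seat_38 is done and centred. For buzzer_50 the ring centre is at x≈395 and the foot at x≈373 (6.6 px/mm). That needs +3.2 mm radial and −3.6 mm tangential; I'll adjust and look again.

```bash
python3 - <<'E'
from h import *
T=np.array(POS['s50'])+(0,.0016)
a=np.arctan2(T[1],T[0]);er=np.array([np.cos(a),np.sin(a)]);et=np.array([-er[1],er[0]])
xy=T-.0036*et+.0032*er
arm.servo_line(P(xy,OFF['50']+.0125),speed=.05)
print(sensors.read_state()["eef_pos"],xy)
w=wframe(); crop(w,'w8',190,170,260,195,3)
E
```

```text
[ 0.6351 -0.2805  0.0241] [ 0.6349 -0.28  ]
```

View pics/w8.png

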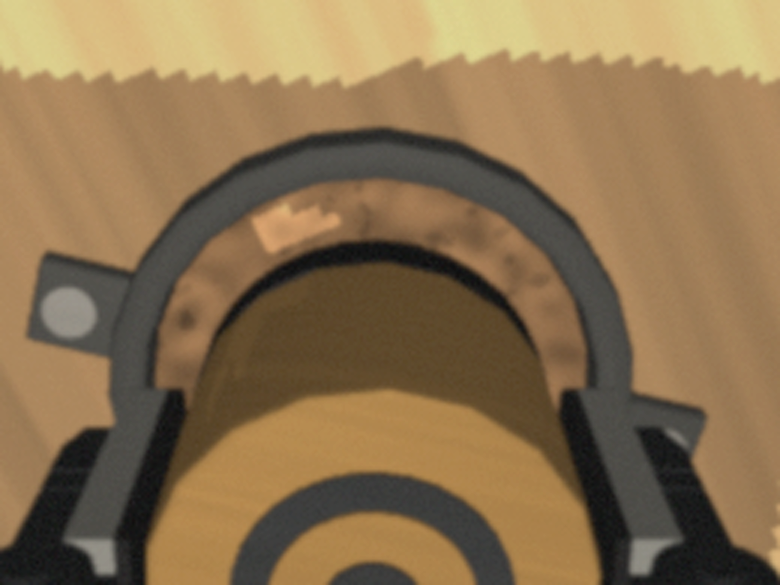

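```bash
python3 - <<'E'
from h import *
finish('50','w9',-.0034,.0031)
approach('62','w10')
E
```

```text
place False True [ 0.635  -0.2798  0.0157] [-1.3826  1.0744  6.666 ] 24.25
t 25.4333
down False [ 0.467  -0.3182  0.0097] [ 0.264  -0.0576  0.9524]
held 0.7116612631246273 0.7158972024015766 [ 0.4661 -0.3176  0.1287] [ 0.2661 -0.795  -1.7992] 28.475
False [0.4601 0.2843 0.0223] [-0.3466  0.4898 -1.9568] 31.1917
```

View pics/w9.png

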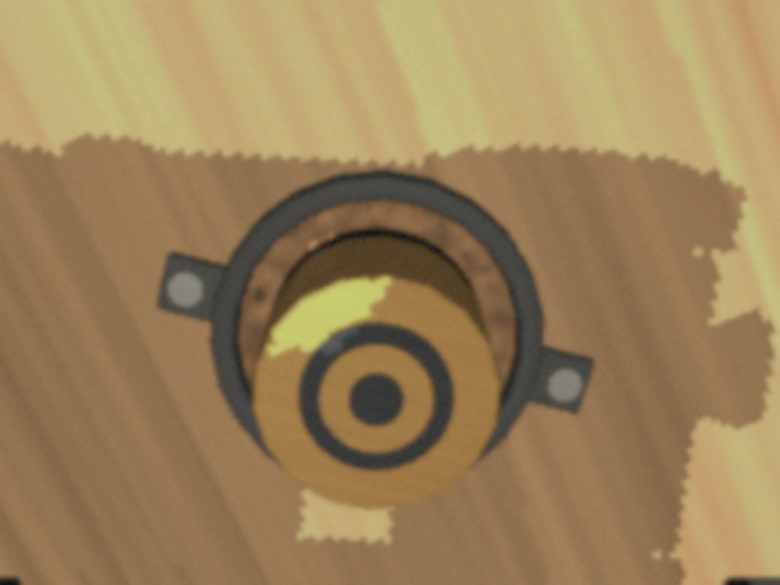

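View pics/w10.png

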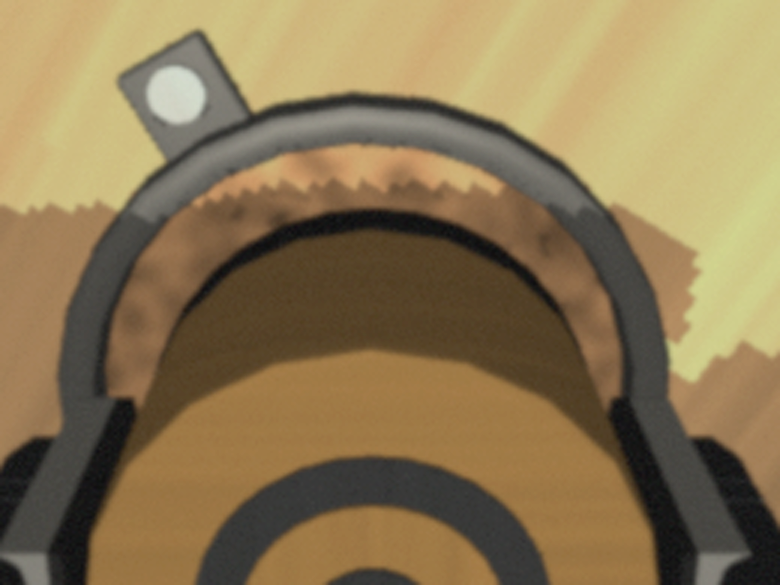

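buzzer_50 is seated and centred. For buzzer_62 the correction is −1.5 mm radial and +0.7 mm tangential, then place.

```bash
python3 - <<'E'
from h import *
finish('62','w11',.0007,-.0015)
arm.movej([1.228,0.3,1.521,0,1.321,-.067])
arm.sleep(.5)
f=vision.grab_frame("top"); cv2.imwrite("pics/tend.png",f["frame"][:,:,::-1])
s=vision.grab_frame("side"); cv2.imwrite("pics/send.png",cv2.convertScaleAbs(s["frame"][:,:,::-1],alpha=1.4))
print(sensors.read_state()["time"])
E
```

```text
place False True [0.4583 0.2843 0.014 ] [-1.9128 -0.7957  8.539 ] 32.0917
t 33.2
35.3583
```

View pics/w11.png

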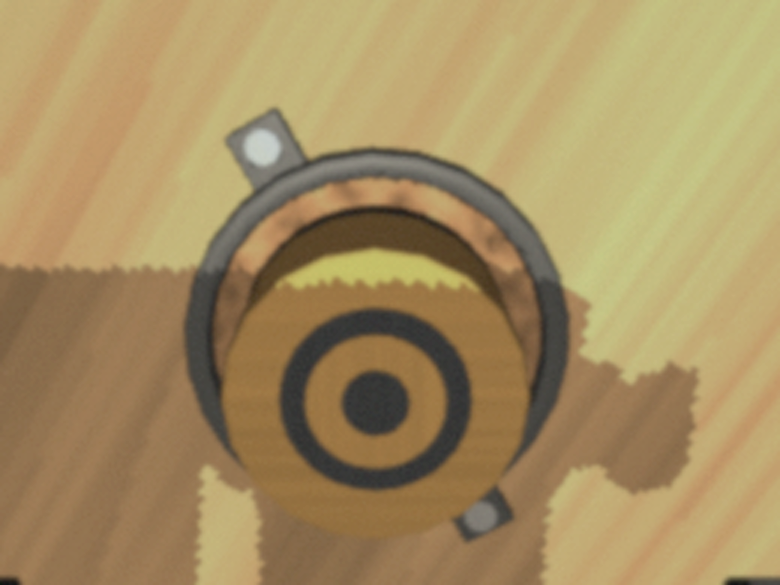

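View pics/tend.png

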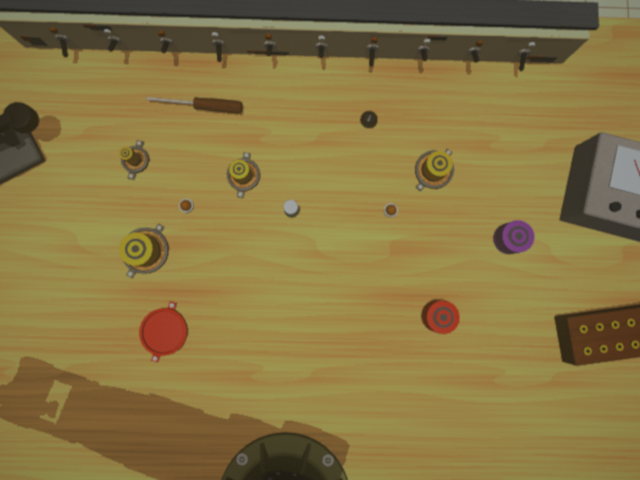

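View pics/send.png

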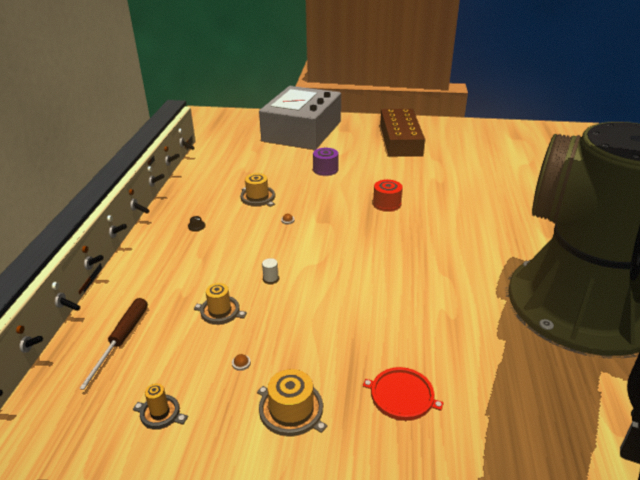

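All four stand upright in their matching rings. The jewels are still at (186,206) and (391,210), the look-alikes haven't moved, and the arm is clear. Handing in.

```bash
python3 -c "
from cell import close_job
print(close_job())"
```

```text
the job is handed in; nothing more can be done
None
```

The four brass buzzers are upright in their matching ring seats. I placed them one at a time from smallest to largest (26, 38, 50, 62 mm), and the job was handed in at about 35 s of the 112 s allowed.

- **Seating:** each buzzer touched down at the height of the cork floor. After each release a wrist or top picture showed it upright and roughly centred in its ring. The final top and side pictures showed all four still in place.
- **Left alone:** the two amber jewels, the red and purple look-alikes, the red ring and the other loose items were where they started. The arm was parked clear.
- **Disagreement:** the cameras differed by 2–5 mm on positions, most in y for the rings as seen from the side camera. I corrected each placement from a close wrist view at the ring's rim. The largest correction was about 5 mm, for the 50 mm buzzer.
- **Forces:** each set-down stopped on light contact, at 9 N or less on the wrist. No check failed.

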